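# Advance the blade blanks and hold the feeder gate open

### The job

Bring the blade blanks forward in the bench feeder: swing its sprung lever all the way to its stop and let it go, so that it springs back. Then squeeze the catch with the round studs fully in, after it (never before) the one with the square studs, swing the gate out past its detent and finish while still holding it wide open in the fingers, clearly more than 60 degrees, against its spring, so that a workmate can take the blanks. Leave the other things on the bench where they are.

Things in the scene. Friction and masses are not known exactly. Their poses are not given: they have to be found in the camera images.
- feeder: blank feeder: a low grey steel tray on the bench, 260 x 215 mm, walls 62 mm high, origin under its middle. Its x axis points from the gate's free end towards the hinge end (roughly away from the robot); its y axis points from the gate (-y side) to the lever (+y side). The gate closes its -y side; along the top of that side runs a bridge 34 mm wide, top at 68 mm, carrying the two catches.
- lever (a joint): advance lever lying level over the +y side of the tray, pivoted on an upright post at its +x end: 0 = rest, 0.47 rad = its stop, the knob having swung towards the gate (-y), turning anticlockwise from above. Sprung: it returns to 0 when let go (2 to 6 N at the knob). On the way it pushes the sled.
- lever_knob (a point): on the lever's upright black round knob, 16 mm thick, 150 mm from the lever's pivot towards -x at rest; the point is on its axis, 19 mm below its top; the knob rises 49 mm from 6 mm above the lever's 12 mm flat end, so fingertips may reach 23 mm below the point. x axis points to the lever's pivot. Top 134 mm above the bench.
- sled (a joint): wooden sled with steel blade blanks inside the tray: slides towards the gate (m), 0 = back, 0.05 to 0.062 when the lever has been swung to its stop; stays where pushed. Starts 0 to 0.006.
- round_tab (a joint): the moving stud of the round catch: 0 = shut (its hook overlaps a lug on the gate and locks it), 0.014 m = pushed in against its stop by the fixed stud; the hook clears the lug from about 0.010. It slides stiffly (about 5 N) without a spring and stays where it is put. Starts up to 0.003 in.
- round_catch: the round catch: two studs that are round, 13 mm across, standing 34 mm above a 62 x 24 x 4 mm base plate on the bridge, 19 mm either side of the middle along x. The stud at -x slides towards the fixed one at +x by 14 mm: width over both 50 mm shut, 36 mm squeezed. Origin under the base plate, axes as feeder.
- round_mid (a point): half way between the studs of the round catch while shut, 24 mm above its base plate's top (which fingertips must stay above) and 10 mm below the stud tops. A low hook (10 mm high) leaves the moving stud between the two and runs out to -y over the gate. The catches stand 100 mm apart along x; either may be the one nearer the gate handle.
- round_post: the fixed stud of the round catch (the one at +x); origin at the catch's origin
- square_tab (a joint): the moving stud of the square catch: 0 = shut (its hook overlaps a lug on the gate and locks it), 0.014 m = pushed in against its stop by the fixed stud; the hook clears the lug from about 0.010. It slides stiffly (about 5 N) without a spring and stays where it is put. Starts up to 0.003 in.
- square_catch: the square catch: two studs that are square-cut, 12 mm (x) by 18 mm (y), standing 34 mm above a 62 x 24 x 4 mm base plate on the bridge, 19 mm either side of the middle along x. The stud at -x slides towards the fixed one at +x by 14 mm: width over both 50 mm shut, 36 mm squeezed. Origin under the base plate, axes as feeder.
- square_mid (a point): half way between the studs of the square catch while shut, 24 mm above its base plate's top (which fingertips must stay above) and 10 mm below the stud tops. A low hook (10 mm high) leaves the moving stud between the two and runs out to -y over the gate. The catches stand 100 mm apart along x; either may be the one nearer the gate handle.
- square_post: the fixed stud of the square catch (the one at +x); origin at the catch's origin
- gate (a joint): barred steel gate, 215 mm long, 66 mm high, 8 mm thick: 0 = shut, opens outward to -y turning anticlockwise from above, stop at 1.5 rad. Locked until both catches are squeezed in. A ball detent resists between about 0.3 and 0.7 rad (about 4 to 7 N at the handle); a spring always pulls the gate shut (1 to 3 N at the handle): let go, it falls back to rest against the detent at about 0.7.
- gate_handle (a point): on the gate's handle, an upright black round pin 14 mm thick on the gate's free end, 205 mm from the hinge axis; the point is on its axis, 23 mm below its top and 39 mm above the gate's top edge (handle top 128 mm above the bench); its x axis points to the hinge
- gate_hinge (a point): on the gate's upright hinge axis, at the height of point gate_handle; axes as feeder
- spray: bystander: white upright bottle, 72 mm across, 190 mm tall, origin under it
- jar: bystander: amber jar with dark lid, 64 mm across, 75 mm tall, origin under it
- tin: bystander: plain steel tin, 60 mm across, 50 mm tall, origin under it
- spanner: bystander: steel spanner lying flat, 170 mm long, along its x
- driver: bystander: screwdriver lying, 170 mm long, along its x
- offcut: bystander: dark wood offcut, 110 x 50 x 30 mm, origin under its middle
- wheel: bystander: black rubber wheel lying flat, 90 mm across, 30 mm high, origin under it

How it is judged:
On the way, in this order (a step that is already met when the one before it is completed fails the run):
1. the lever is swung to its stop and has pushed the sled forward (value of joint lever above 0.43 rad and value of joint sled above 0.045 m), for 0.1 s.
2. the lever has been let go and has sprung back (value of joint lever below 0.06 rad and contact force between the fingers and lever below 0.2 N), for 0.2 s.
3. the round catch is squeezed in, fingers on both studs (value of joint round_tab above 0.0115 m and contact force between the fingers and round_tab above 1 N and contact force between the fingers and round_post above 1 N), for 0.1 s.
4. the square catch is squeezed in, fingers on both studs (value of joint square_tab above 0.0115 m and contact force between the fingers and square_tab above 1 N and contact force between the fingers and square_post above 1 N), for 0.1 s.
5. the gate is swung past its detent (value of joint gate above 0.75 rad), for 0.1 s.
At the end, for the whole second after the job is handed in: the gate is held by the fingers (more than 0.5 N) more than 1.04 rad (60 degrees) open, the sled more than 45 mm forward, the lever back within 0.06 rad of rest, both catches in by more than 10 mm (value of joint gate above 1.04 rad and contact force between the fingers and gate above 0.5 N and value of joint sled above 0.045 m and value of joint lever below 0.06 rad and value of joint each of round_tab, square_tab above 0.01 m); the arm keeps its last pose, push and grip.
It fails at once if the square catch is pushed in before the round one (value of joint square_tab above 0.007 m and value of joint round_tab below 0.009 m).
It fails at once if another thing on the bench is disturbed (moved more than 30 mm) (distance of any of spray, jar, tin, spanner, driver, offcut, wheel from where it was at the start of the episode above 0.03 m).
It also fails if it takes over 72 s, if anything falls off the work surface, if the arm or the gripper's body presses on something with over 40 N, if the wrist force passes 120 N, or if a joint passes its speed limit or range.

### The arm

A 7-joint arm with a two-finger parallel gripper is mounted at the origin on the work surface. World frame = base frame: x ahead of the robot, y to its left, z up, the work surface at z = 0. Lengths are in m, angles in rad, forces in N, time in s.
With the tool pointing down it reaches from about 0.425 to 0.875 m from the base axis. Payload 8.4 kg.
Tool frame: the origin (TCP) lies at the very end of the fingers, on their centre line; the grasp point (between the pads) lies 19 mm behind it (bot.hold_point_z is the z of the grasp point in the tool frame, in m); z points along the fingers, y is the line along which they close (so a half turn about z gives the same grasp; the last joint's range is limited). The gripper opens to 87 mm and grips with 3 to 60 N. Pads are 19 mm wide; open, the fingers measure 117 mm over their backs; the gripper's body (75 mm by 190 mm) begins 51 mm behind the grasp point.
Start: joints at [1.017, 0.333, 0.04, 1.465, -0.013, 1.343, -0.059], TCP at [0.286, -0.584, 0.223] pointing down, gripper open.
Joint ranges: [-2.58, 2.58], [-0.38, 2.09], [-1.3, 1.39], [0.25, 2.4], [-1.5, 4.64], [0.08, 2.09], [-2.65, 2.65]. Speed limits (rad/s): [2.22, 2.22, 2.79, 2.79, 3.14, 3.14, 3.14].

### API

Orientations are given as a rotation vector (axis times angle).
In Python, from rig import bot, job, probe_bus, read_camera, camera_info gives the robot as it stands (bot), with the cameras as plain functions, the job (job) and the readings (probe_bus).
- The arm moves only by the tool move_tool, called in YAML: its name, and indented under it one key for each argument. Schema: {"type":"object","properties":{"segments":{"type":"array","items":{"type":"array","items":{"type":"array","items":{"type":"number"},"minItems":5,"maxItems":5},"minItems":1,"maxItems":8},"minItems":1,"maxItems":1},"only":{"type":"string"},"quiet":{"type":"boolean"},"lines":{"type":"string"}},"required":["segments"],"additionalProperties":false}. segments is a list that holds a single list of rows (three levels of brackets), with 1 to 8 rows, each of 5 numbers: the finger opening in m, then dx, dy, dz in cm, then a turn about the tool's z in units of 0.1 rad; each row is the pose to reach, as a shift and turn from the pose commanded when the call began, along the tool's axes at that moment; what a row does not reach only later rows make up. A row lasts 1/10 s, in which the tool goes at most 0.05 m and 0.15 rad, less where a joint would pass 70% of its speed; a pose out of reach is approached as far as the arm can. The fingers move at their own pace and stop on an object; the grip force is fixed at half the most. Time passes only in rows, so rows that do not move let the fingers close. The tool returns the time, the measured TCP pose, the force, the opening and the grip force at its end. only (a regular expression) keeps the lines of the reply that match it, lines (a string "A,B") keeps lines A to B, and quiet returns only ok. Input that does not fit is refused with a message, and nothing moves.
- probe_bus.get_obs(): the state, without advancing time (a new reading comes with each control period).
- read_camera(name): name is "side" or "top" or "wrist"; returns the picture (384x512x3 uint8, red, green, blue); there is no depth.
- camera_info(name): a dict with "camera_matrix" (3x3 intrinsics, pixels), "dist_coeffs" ([k1, k2, p1, p2, k3] as OpenCV has them; the pictures are not rectified), "extrinsics" (4x4, takes a point from camera to world coordinates). Camera axes: x right, y up, looking along -z (the intrinsics and any distortion apply to the point x, -y, -z); pixel columns grow to the right and rows downward; lengths in m; the calibration is good to about 2 mm. A picture is of the moment at which its call begins: read the wrist's pose just before it. camera_info takes no time and is no camera call; for the wrist camera it gives the pose at the moment of the call.
- job.close_job(): hands the job in; it is judged then, once.
The state is a dict: "clock": time; "qpos": joint angles; "joint_vel": joint speeds; "effort": joint torques, N m; "tool_pos": TCP position; "eef_rot": TCP orientation; "force": force on the tool from outside, world axes, zero at the start; "torque": the same for the moment, N m; "opening": finger opening in m; "finger_force": force on a finger pad.
Only numpy, scipy, OpenCV 4.12 (cv2) and the standard library are available. Lean on these libraries where they do the work, as an engineer would, in place of code of your own. Each camera call takes 0.05 s, during which the arm holds its last target. There are 200 camera calls.

## Working session

There is one attempt and no reset: what is moved stays moved. The work goes in short steps, Python scripts to look and compute and a tool call to move; the robot and the scene stay as the last step left them, time stands still between calls to the robot, and variables do not carry over. Pictures are saved under pics/ and viewed, at most 10 in all, crops included, and the job is handed in when it is done.

```bash
ls; mkdir -p pics
```

Run:
```python
from rig import bot, job, probe_bus, read_camera, camera_info
import cv2,numpy as np
o=probe_bus.get_obs(); print(o['clock'],o['tool_pos'],o['eef_rot'],o['opening'],bot.hold_point_z)
for n in ['top','side']:
    i=camera_info(n); print(n,np.round(i['camera_matrix'],1).tolist(),np.round(i['dist_coeffs'],3),np.round(i['extrinsics'],3).tolist())
    cv2.imwrite(f'pics/{n}0.png',cv2.resize(read_camera(n)[:,:,::-1],(800,600),interpolation=cv2.INTER_CUBIC))
```

```text
pics
rig.py
0.0 [ 0.28527512 -0.58350699  0.2216582 ] [-3.05918264e+00 -7.07849171e-01  7.91888817e-04] 0.08705991643031374 -0.0187
top [[483.8, 0.0, 255.5], [0.0, 483.8, 186.3], [0.0, 0.0, 1.0]] [-0.097  0.     0.     0.     0.   ] [[-0.024, 0.999, -0.036, 0.469], [-1.0, -0.024, -0.009, -0.04], [-0.01, 0.036, 0.999, 1.846], [0.0, 0.0, 0.0, 1.0]]
side [[383.1, 0.0, 250.6], [0.0, 383.1, 186.4], [0.0, 0.0, 1.0]] [0.027 0.    0.    0.    0.   ] [[-0.853, 0.257, -0.454, 0.074], [-0.522, -0.429, 0.738, 0.761], [-0.005, 0.866, 0.5, 0.63], [0.0, 0.0, 0.0, 1.0]]
```

View pics/top0.png

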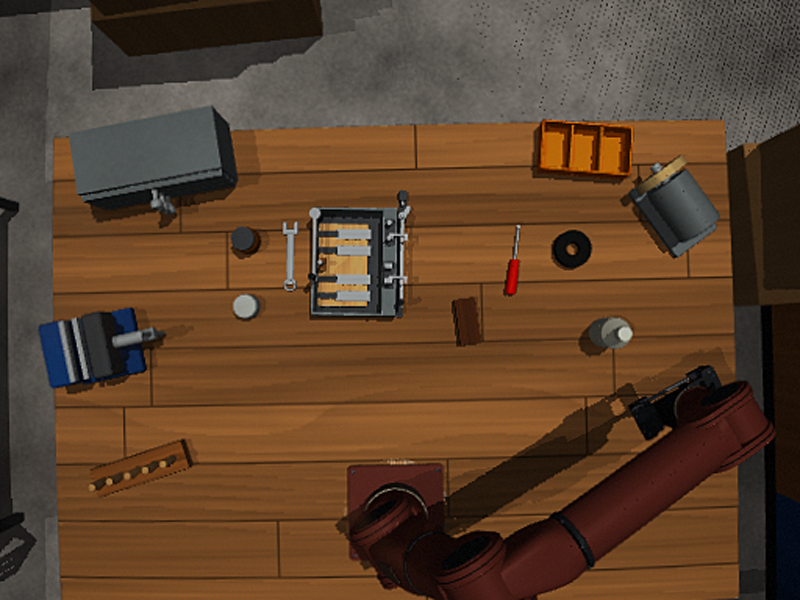

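View pics/side0.png

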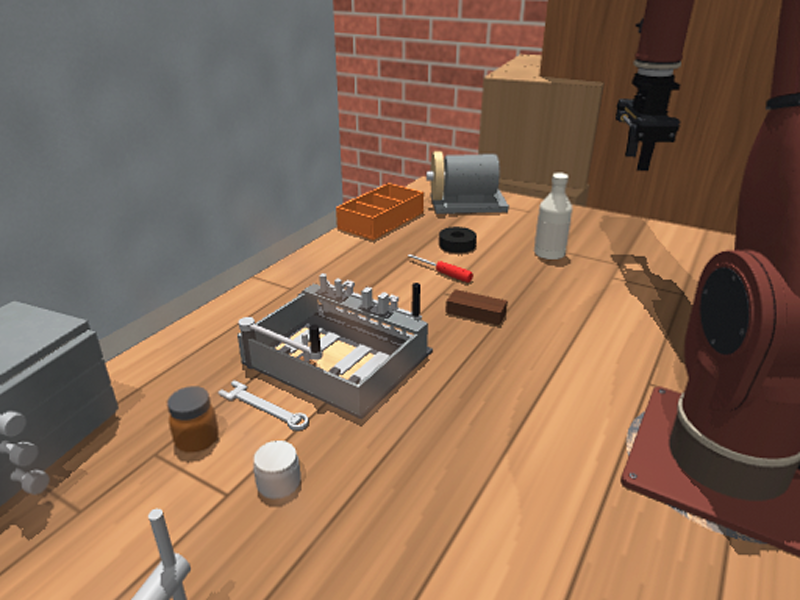

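The top view shows the feeder at about (310–408, 207–318), with the hinge end up and the gate on the right. The lever knob is left at about (322, 265). The side view shows the handle pin at (416, 300) and the knob at (314, 340). Next come the helper and zoomed crops.

Create h.py:
```python
from rig import bot, job, probe_bus, read_camera, camera_info
import numpy as np,cv2
from scipy.spatial.transform import Rotation as R
def ray(info,uv):
    p=cv2.undistortPoints(np.array([[uv]],float),info['camera_matrix'],np.array(info['dist_coeffs']))[0,0]
    E=np.array(info['extrinsics']); d=E[:3,:3]@[p[0],-p[1],-1]; return E[:3,3],d/np.linalg.norm(d)
def plane(info,uv,z):
    o,d=ray(info,uv); return o+d*(z-o[2])/d[2]
def tri(obs):  # [(info,uv),...]
    A=np.zeros((3,3));b=np.zeros(3);rs=[ray(*q) for q in obs]
    for o,d in rs: P=np.eye(3)-np.outer(d,d);A+=P;b+=P@o
    x=np.linalg.solve(A,b); return x,[np.linalg.norm((np.eye(3)-np.outer(d,d))@(x-o)) for o,d in rs]
def proj(info,X):
    E=np.array(info['extrinsics']);c=E[:3,:3].T@(np.array(X)-E[:3,3]);c=c*[1,-1,-1]
    return cv2.projectPoints(c.reshape(1,1,3),np.zeros(3),np.zeros(3),info['camera_matrix'],np.array(info['dist_coeffs']))[0].ravel()
def crop(im,x,y,w,h,s,name):
    cv2.imwrite(name,cv2.resize(im[y:y+h,x:x+w,::-1],None,fx=s,fy=s,interpolation=cv2.INTER_CUBIC))
def to_tool(target): # world target TCP -> shift in tool axes
    o=probe_bus.get_obs(); return R.from_rotvec(o['eef_rot']).inv().apply(np.array(target)-o['tool_pos'])
```

Run:
```python
from h import *
crop(read_camera('top'),185,118,100,85,7,'pics/t1.png')
t=camera_info('top'); 
for n,u,v,z in [('tl',312,208,.062),('tr',405,208,.062),('bl',312,317,.062),('br',402,317,.062)]: print(n,plane(t,(u*.64,v*.64),z))
print(R.from_rotvec(probe_bus.get_obs()['eef_rot']).as_matrix().round(3))
i=camera_info('wrist');print(i['camera_matrix'],i['dist_coeffs'],i['extrinsics'])
for p in [(.6,0.06,.3),(.6,.06,.4)]: print(to_tool(p))
```

```text
tl [0.73713052 0.17942694 0.062     ]
tr [ 0.731336   -0.04181842  0.062     ]
bl [0.47796466 0.18422233 0.062     ]
br [ 0.47302879 -0.02857038  0.062     ]
[[ 0.898  0.439 -0.001]
 [ 0.439 -0.898  0.001]
 [-0.    -0.001 -1.   ]]
[[290.94873057   0.         259.57154921]
 [  0.         290.94873057 196.51079083]
 [  0.           0.           1.        ]] [-0.07535477  0.          0.          0.          0.        ] [[ 0.43862099  0.86800587  0.23276047  0.34765372]
 [-0.89867068  0.42412019  0.11186184 -0.55175098]
 [-0.00162168 -0.25823996  0.96607944  0.38439366]
 [ 0.          0.          0.          1.        ]]
[ 0.56537145 -0.44004078 -0.07764919]
[ 0.56536259 -0.44016634 -0.17764911]
```

View pics/t1.png

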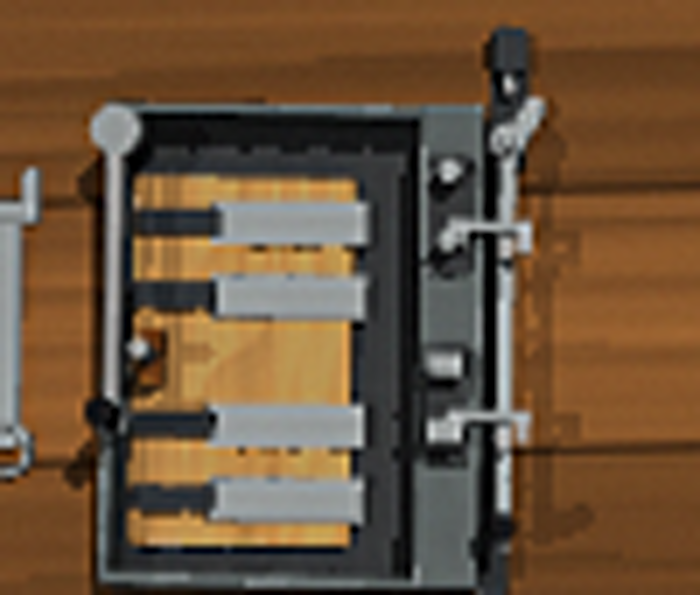

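The top crop shows the lever pivot at (115,128) and the knob at (100,410). The round catch is at the hinge end, with studs at (449,170) and (455,235). The square catch is nearer the handle, with studs at (443,362) and (443,430). The handle is at (500,525). I'll move above the feeder for wrist views.

Units first: shifts go in cm and turns go in units of 0.1 rad. So -0.05 m is -5, 0.565 m is 56.5, -1.12 rad is -11.2.

move_tool:
  segments:
    - [[0.087,0,0,-5,0],[0.087,30,-23,-7,-6],[0.087,30,-23,-7,-6],[0.087,30,-23,-7,-6],[0.087,56.5,-44,-7,-11.2],[0.087,56.5,-44,-7,-11.2],[0.087,56.5,-44,-7,-11.2],[0.087,56.5,-44,-7,-11.2]]

```text
clock: 0.95
tool_pos: [0.4401, -0.268, 0.2848]
eef_rot: [2.287, 2.154, -0.0]
force: [0.4, -0.3, -0.3]
opening: 0.0871
finger_force: 0.0
```

```bash
python3 -c "
from h import *
print(to_tool((.6,.06,.29)))"
```

```text
[ 0.33697591  0.14000749 -0.00528664]
```

move_tool:
  segments:
    - [[0.087,33.7,14,-0.5,-0.5],[0.087,33.7,14,-0.5,-0.5],[0.087,33.7,14,-0.5,-0.5],[0.087,33.7,14,-0.5,-0.5],[0.087,33.7,14,-0.5,-0.5],[0.087,33.7,14,-0.5,-0.5],[0.087,33.7,14,-0.5,-0.5],[0.087,33.7,14,-0.5,-0.5]]

```text
clock: 1.75
tool_pos: [0.6021, 0.0634, 0.2893]
eef_rot: [-2.23, -2.209, -0.003]
force: [-0.0, 0.3, 0.2]
opening: 0.0869
finger_force: 0.0
```

move_tool:
  segments:
    - [[0,0,0,0,0],[0,0,0,0,0],[0,0,0,0,0]]

```text
clock: 2.05
tool_pos: [0.6014, 0.055, 0.2897]
eef_rot: [2.242, 2.2, -0.001]
force: [-0.1, 0.2, 0.2]
opening: 0.0704
finger_force: 0.0
```

Run:
```python
from h import *
import pickle
i=camera_info('wrist');im=read_camera('wrist');pickle.dump((i,im),open('w1.pkl','wb'))
crop(im,0,0,512,384,1.5625,'pics/w1.png');print(to_tool((.6,-.02,.29)))
```

```text
[-7.50061791e-02 -4.73064202e-06 -8.63725770e-05]
```

move_tool:
  segments:
    - [[0,-8,0,0,0],[0,-8,0,0,0],[0,-8,0,0,0],[0,-8,0,0,0]]

```text
clock: 2.5
tool_pos: [0.6, -0.0248, 0.2899]
eef_rot: [2.243, 2.199, -0.0]
force: [0.4, 0.4, -0.2]
opening: 0.0351
finger_force: 0.0
```

Run:
```python
from h import *
import pickle
i=camera_info('wrist');im=read_camera('wrist');pickle.dump((i,im),open('w2.pkl','wb'))
crop(im,0,0,512,384,1.5625,'pics/w2.png')
```

```text
(no output)
```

View pics/w1.png

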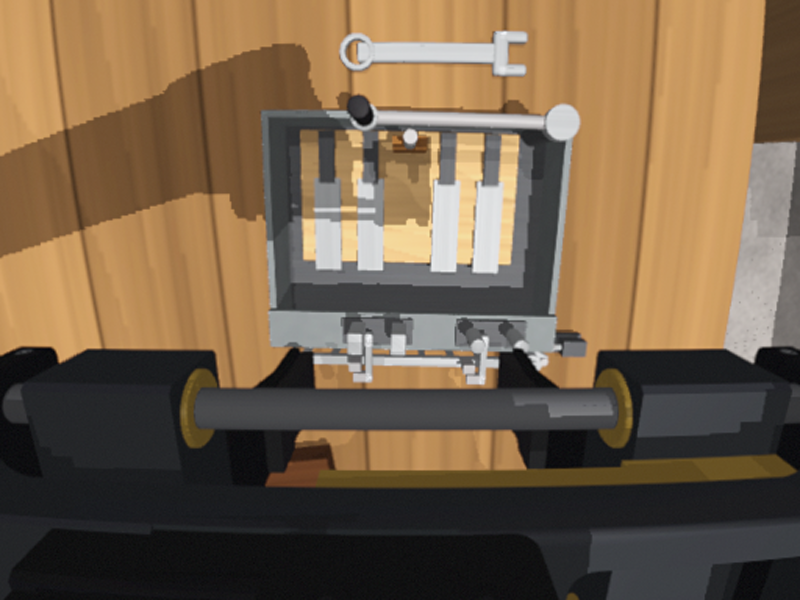

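View pics/w2.png

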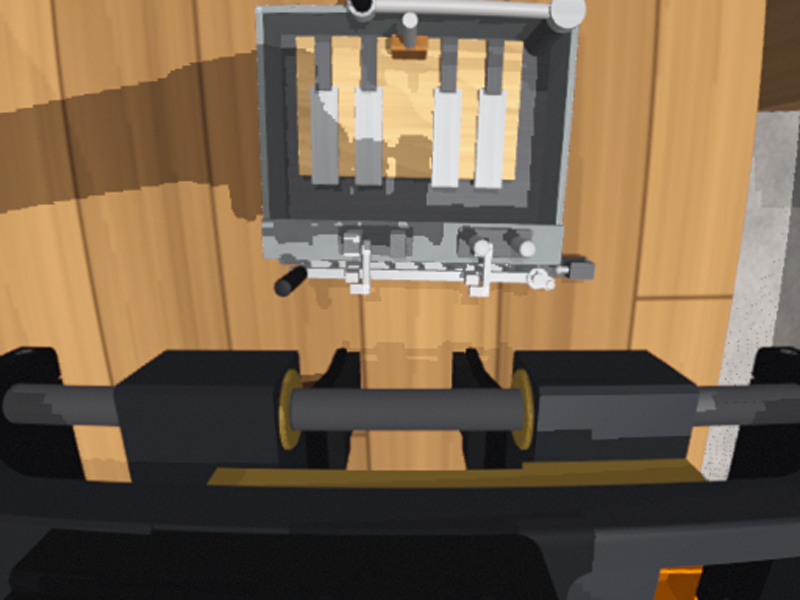

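w1 shows the knob top at (359,105), the pivot disc at (562,122), tray corner (264,112), and stud tops at (478,345), (520,347), (355,340) and (398,340). w2 shows the round stud tops at (483,247) and (527,248), the square ones at (352,240) and (400,240), and the handle top at (284,288). I'll triangulate from these.

Run:
```python
from h import *
import pickle
t=camera_info('top');w1=pickle.load(open('w1.pkl','rb'))[0];w2=pickle.load(open('w2.pkl','rb'))[0];s=camera_info('side')
T=lambda u,v:(t,(u/7+185-.43,v/7+118-.43)); A=lambda u,v:(w1,(u/1.5625,v/1.5625)); B=lambda u,v:(w2,(u/1.5625,v/1.5625)); S=lambda u,v:(s,(u/1.5625,v/1.5625))
for n,q in dict(pivot=[T(115,128),A(562,122),B(567,13)],knobtop=[T(97,408),A(357,103),S(315,328)],
 handle=[T(497,522),B(281,290),S(416,285)],rfix=[T(449,168),A(520,347),B(527,248)],rmov=[T(455,233),A(478,345),B(483,247)],
 sqfix=[T(443,358),A(398,340),B(400,240)],sqmov=[T(443,430),A(355,340),B(352,240)],
 trayNearLeft=[T(97,583),A(264,112),B(258,8)],bridgeNear=[T(480,583),A(271,347),B(263,260)]).items():
    x,r=tri(q);print(n,x.round(4),np.round(np.array(r)*1e3,1))
```

```text
pivot [0.7239 0.1732 0.081 ] [0.8 0.7 0.1]
knobtop [0.571  0.179  0.1308] [3.  2.4 2.6]
handle [ 0.5085 -0.0246  0.1257] [2.8 2.2 1.1]
rfix [ 0.6946 -0.0028  0.0992] [1.4 1.4 1.2]
rmov [ 0.6617 -0.004   0.0884] [1.9 1.7 2.2]
sqfix [0.5951 0.0042 0.0983] [2.9 2.2 2. ]
sqmov [0.5585 0.0052 0.0996] [2.5 0.9 2.1]
trayNearLeft [0.4858 0.1894 0.0578] [0.3 0.3 0.3]
bridgeNear [ 0.4788 -0.0116  0.0713] [2.8 1.7 1.4]
```

Run:
```python
from h import *
import pickle
t=camera_info('top');w1=pickle.load(open('w1.pkl','rb'))[0];w2=pickle.load(open('w2.pkl','rb'))[0];s=camera_info('side')
T=lambda u,v:(t,(u/7+185-.43,v/7+118-.43)); A=lambda u,v:(w1,(u/1.5625,v/1.5625)); B=lambda u,v:(w2,(u/1.5625,v/1.5625)); S=lambda u,v:(s,(u/1.5625,v/1.5625))
for n,(z,q) in dict(pivot=(.081,[T(115,128),A(562,122),B(567,13)]),knobtop=(.134,[T(97,408),A(357,103),S(315,328)]),
 handle=(.128,[T(497,522),B(281,290),S(416,285)]),rfix=(.106,[T(449,168),A(520,347),B(527,248)]),rmov=(.106,[T(455,233),A(478,345),B(483,247)]),
 sqfix=(.106,[T(443,358),A(398,340),B(400,240)]),sqmov=(.106,[T(443,430),A(355,340),B(352,240)]),
 trayNL=(.062,[T(97,583),A(264,112),B(258,8)]),bridgeN=(.068,[T(480,583),A(271,347),B(263,260)]),bridgeF=(.068,[T(482,107),A(555,345),B(560,262)])).items():
    print(n,[plane(*p,z)[:2].round(4).tolist() for p in q])
for p in [(.575,.225,.29),(.575,.225,.10),(.575,.1,.1)]: print(to_tool(p).round(4))
```

```text
pivot [[0.724, 0.1724], [0.7239, 0.174], [0.7238, 0.1733]]
knobtop [[0.5737, 0.1778], [0.5706, 0.1808], [0.5652, 0.182]]
handle [[0.5112, -0.0238], [0.5071, -0.0251], [0.505, -0.0196]]
rfix [[0.6951, -0.0031], [0.6918, -0.0012], [0.6924, -0.0007]]
rmov [[0.6613, -0.0055], [0.6575, 0.0012], [0.6584, 0.0006]]
sqfix [[0.5968, 0.0022], [0.593, 0.0067], [0.5951, 0.0071]]
sqmov [[0.5597, 0.0031], [0.5584, 0.0073], [0.5586, 0.0079]]
trayNL [[0.4855, 0.1887], [0.4873, 0.1887], [0.4869, 0.1882]]
bridgeN [[0.4808, -0.0136], [0.4772, -0.0112], [0.4764, -0.0116]]
bridgeF [[0.732, -0.0205], [0.7334, -0.014], [0.7317, -0.0184]]
[ 2.478e-01 -2.930e-02  1.000e-04]
[ 0.2477 -0.0294  0.1901]
[ 0.1227 -0.0272  0.19  ]
```

move_tool:
  segments:
    - [[0,24.8,-2.6,0,0],[0,24.8,-2.6,0,0],[0,24.8,-2.6,0,0],[0,24.8,-2.6,0,0],[0,24.8,-2.6,0,0],[0,24.8,-2.6,5,0],[0,24.8,-2.6,10,0],[0,24.8,-2.6,12,0]]

```text
clock: 3.35
tool_pos: [0.5754, 0.226, 0.1651]
eef_rot: [-2.234, -2.205, 0.008]
force: [0.3, -0.9, -0.3]
opening: 0.0006
finger_force: 0.0
```

move_tool:
  segments:
    - [[0,0,0,4,0],[0,0,0,7,0],[0,0,0,7,0],[0,0,0,7,0]]

```text
clock: 3.75
tool_pos: [0.578, 0.2264, 0.1006]
eef_rot: [-2.237, -2.204, -0.0]
force: [0.3, -0.7, 0.6]
opening: 0.0003
finger_force: 0.0
```

Run:
```python
from h import *
print(to_tool((.576,.2,.1)),to_tool((.59,.128,.1)))
im=read_camera('wrist')
crop(im,0,0,512,384,1.5625,'pics/w3.png')
```

```text
[-0.02645851 -0.00160378  0.00055133] [-0.09824284  0.01346299  0.00050846]
```

Scaled: -0.09 m is -9, -0.075 m is -7.5.

move_tool:
  segments:
    - [[0,-3,0,0,0],[0,-4.5,0.2,0,0],[0,-6,0.4,0,0],[0,-7.5,0.8,0,0],[0,-9,1.2,0,0],[0,-9,1.2,0,0]]

```text
clock: 4.4
tool_pos: [0.5904, 0.1338, 0.1012]
eef_rot: [2.241, 2.2, 0.003]
force: [-1.2, 3.6, 3.0]
opening: 0.0006
finger_force: 1.6
```

move_tool:
  segments:
    - [[0,-0.4,0.1,0,0],[0,-0.8,0.2,0,0],[0,-0.8,0.2,0,0]]

```text
clock: 4.7
tool_pos: [0.592, 0.1291, 0.1011]
eef_rot: [2.237, 2.204, 0.006]
force: [1.5, 5.3, 3.1]
opening: 0.0005
finger_force: 2.7
```

Scaled: -0.006 m is -0.6, -0.004 m is -0.4.

move_tool:
  segments:
    - [[0,-0.4,0.1,0,0],[0,-0.6,0.1,0,0],[0,-0.6,0.1,0,0]]

```text
clock: 5.0
tool_pos: [0.5927, 0.1273, 0.1013]
eef_rot: [-2.233, -2.207, -0.012]
force: [3.0, 16.4, -0.4]
opening: 0.0006
finger_force: 7.9
```

move_tool:
  segments:
    - [[0,-0.4,0.1,0,0],[0,-0.4,0.1,0,0],[0,-0.4,0.1,0,0]]

```text
clock: 5.3
tool_pos: [0.593, 0.1265, 0.1014]
eef_rot: [-2.228, -2.208, -0.015]
force: [2.7, 24.3, -1.3]
opening: 0.0007
finger_force: 11.9
```

Scaled: -0.1 m is -10, 0.06 m is 6.

move_tool:
  segments:
    - [[0,5,-0.5,0,0],[0,11,-1.5,0,0],[0,11,-1.5,0,0],[0,11,-1.5,-5,0],[0.087,11,-1.5,-10,0],[0.087,11,-1.5,-12,0],[0.087,6,3,-12,0],[0.087,1,7,-12,0]]

```text
clock: 6.1
tool_pos: [0.6441, 0.1512, 0.2218]
eef_rot: [2.233, 2.206, 0.003]
force: [1.2, -0.1, -0.8]
opening: 0.0247
finger_force: 0.0
```

Run:
```python
from h import *
print(to_tool((.675,-.002,.20)))
crop(read_camera('wrist'),0,0,512,384,1.5625,'pics/w4.png')
```

```text
[-0.15279719  0.03270269  0.02192322]
```

View pics/w4.png

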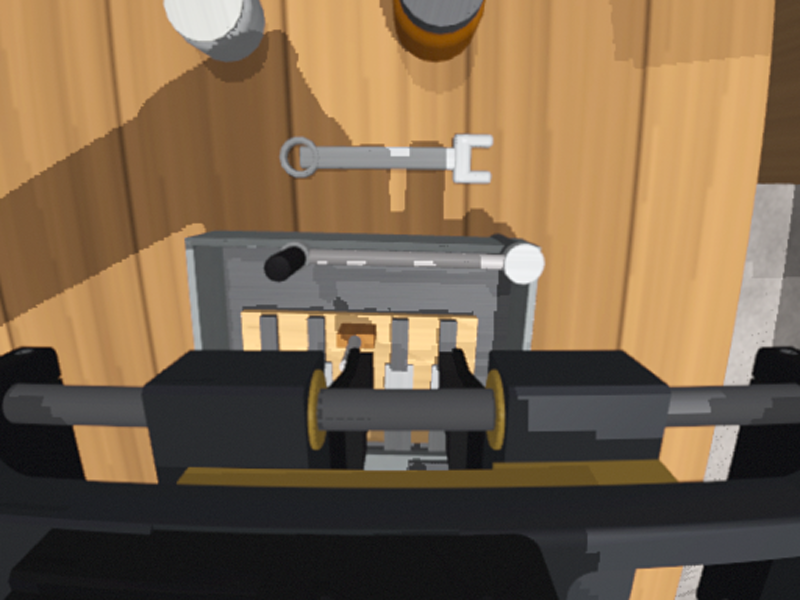

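w4 shows the sled forward and the lever back along its wall, with the knob at (285,262), so it is at rest. Next are close views over the catches.

move_tool:
  segments:
    - [[0.087,-23.6,-3.5,0,0.3],[0.087,-23.6,-3.5,0,0.3],[0.087,-23.6,-3.5,0,0.3],[0.087,-23.6,-3.5,0,0.3],[0.087,-23.6,-3.5,3,0.3],[0.087,-23.6,-3.5,3,0.3],[0.087,-23.6,-3.5,3,0.3],[0.087,-23.6,-3.5,3,0.3]]

```text
clock: 6.95
tool_pos: [0.6049, -0.0833, 0.1903]
eef_rot: [2.27, 2.171, 0.001]
force: [0.3, 1.2, 0.3]
opening: 0.0849
finger_force: 0.0
```

Run:
```python
from h import *
import pickle
i=camera_info('wrist');im=read_camera('wrist');pickle.dump((i,im),open('w5.pkl','wb'))
```

move_tool:
  segments:
    - [[0.087,0,8,0,0],[0.087,0,8,0,0],[0.087,0,8,0,0],[0.087,0,8,0,0]]

```text
clock: 7.4
tool_pos: [0.6849, -0.0865, 0.1897]
eef_rot: [-2.269, -2.172, -0.001]
force: [0.1, -0.2, 0.3]
opening: 0.0872
finger_force: 0.0
```

Run:
```python
from h import *
import pickle
i=camera_info('wrist');im=read_camera('wrist');pickle.dump((i,im),open('w6.pkl','wb'))
a=pickle.load(open('w5.pkl','rb'))[1]
f=lambda m:cv2.resize(m[90:240,40:440,::-1],None,fx=2,fy=2,interpolation=cv2.INTER_CUBIC)
cv2.imwrite('pics/w56.png',np.vstack([f(a),f(im)]))
```

```text
(no output)
```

View pics/w56.png

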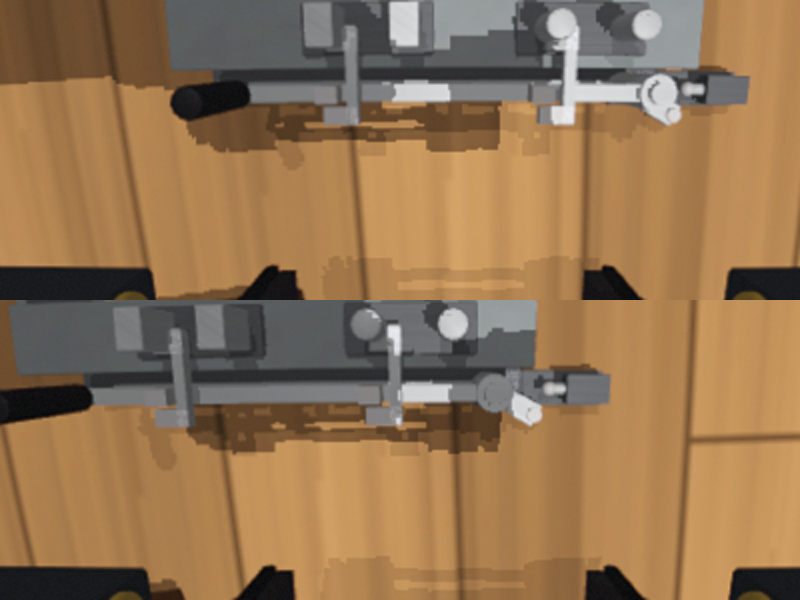

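In the upper view (w5) the stud tops are round mov (561,24) and fix (648,24), and square mov (318,22) and fix (405,22). The handle top is at (187,103) and the hinge at (660,93). In the lower view (w6) the round studs are at (367,324) and (454,324), the square ones at (127,328) and (210,326), and the hinge at (494,393).

Run:
```python
from h import *
import pickle
a=pickle.load(open('w5.pkl','rb'))[0];b=pickle.load(open('w6.pkl','rb'))[0];t=camera_info('top')
A=lambda u,v:(a,(u/2+40-.25,v/2+90-.25));B=lambda u,v:(b,(u/2+40-.25,v/2-60-.25));T=lambda u,v:(t,(u/7+185-.43,v/7+118-.43))
for n,z,q in [('rm',.106,[A(561,24),B(367,324)]),('rf',.106,[A(648,24),B(454,324)]),('sm',.106,[A(318,22),B(127,328)]),('sf',.106,[A(405,22),B(210,326)]),('hinge',.1,[A(660,93),B(494,393)]),('handle',.128,[A(187,103),T(497,522)])]:
    x,r=tri(q);print(n,x.round(4),np.round(np.array(r)*1e3,1),[plane(*p,z)[:2].round(4).tolist() for p in q])
```

```text
rm [6.577e-01 4.000e-04 1.033e-01] [0.1 0.1] [[0.6571, 0.0001], [0.658, 0.0003]]
rf [ 0.6934 -0.0011  0.1054] [0.2 0.2] [[0.6932, -0.001], [0.6933, -0.0013]]
sm [0.5584 0.005  0.1075] [0.3 0.3] [[0.5581, 0.0054], [0.5575, 0.0049]]
sf [0.5936 0.0033 0.1073] [0.1 0.1] [[0.5936, 0.0035], [0.5931, 0.0033]]
hinge [ 0.7119 -0.0317  0.072 ] [0. 0.] [[0.7015, -0.0297], [0.7094, -0.0301]]
handle [ 0.511  -0.0234  0.1334] [0.5 0.5] [[0.5085, -0.0232], [0.5112, -0.0238]]
```

```bash
python3 -c "
from h import *
print(to_tool((.6813,-.0007,.12)),to_tool((.6813,-.0007,.086)))"
```

```text
[ 0.08591874 -0.00686776  0.07001065] [ 0.0858975  -0.00686591  0.10401064]
```

move_tool:
  segments:
    - [[0.084,8.6,-0.7,0,0],[0.084,8.6,-0.7,0,0],[0.084,8.6,-0.7,4,0],[0.084,8.6,-0.7,7,0],[0.084,8.6,-0.7,9,0],[0.084,8.6,-0.7,10.4,0],[0.084,8.6,-0.7,10.4,0]]

```text
clock: 8.15
tool_pos: [0.68, -0.0023, 0.0845]
eef_rot: [-2.27, -2.169, 0.003]
force: [-0.5, -0.7, 0.2]
opening: 0.0844
finger_force: 0.0
```

```bash
python3 -c "
from h import *
print(to_tool((.6813,-.0007,.086)),probe_bus.get_obs()['force'])"
```

```text
[ 0.00163776  0.0012353  -0.00153999] [-0.54474686 -0.65895304  0.21935892]
```

Scaled: 0.0015 m is 0.15, -0.001 m is -0.1.

move_tool:
  segments:
    - [[0.03,0.15,0.1,-0.1,0],[0.03,0.15,0.1,-0.1,0],[0.03,0.15,0.1,-0.1,0],[0.03,0.15,0.1,-0.1,0],[0.03,0.15,0.1,-0.1,0],[0.03,0.15,0.1,-0.1,0],[0.03,0.15,0.1,-0.1,0],[0.03,0.15,0.1,-0.1,0]]

```text
clock: 8.95
tool_pos: [0.6823, -0.0006, 0.0871]
eef_rot: [-2.272, -2.17, 0.0]
force: [-2.1, 0.3, 4.3]
opening: 0.0352
finger_force: 30.1
```

Scaled: -0.05 m is -5.

move_tool:
  segments:
    - [[0.03,0,0,0,0],[0.084,0,0,0,0],[0.084,0,0,0,0],[0.084,0,0,0,0],[0.084,0,0,0,0],[0.084,0,0,-5,0],[0.084,0,0,-5,0]]

```text
clock: 9.65
tool_pos: [0.6857, -0.0002, 0.1431]
eef_rot: [2.268, 2.166, 0.011]
force: [1.3, -0.5, 0.5]
opening: 0.0751
finger_force: 0.0
```

```bash
python3 -c "
from h import *
print(to_tool((.5815,.004,.0865)))"
```

```text
[-0.00063914 -0.10477763  0.05566229]
```

Scaled: -0.102 m is -10.2, -0.05 m is -5.

move_tool:
  segments:
    - [[0.084,0,-5,0,0],[0.084,0,-10.2,0,0],[0.084,0,-10.2,0,0],[0.084,0,-10.2,0,0],[0.084,0,-10.2,0,0]]

```text
clock: 10.15
tool_pos: [0.582, 0.0036, 0.1376]
eef_rot: [2.271, 2.168, 0.003]
force: [0.7, 0.1, 0.8]
opening: 0.0845
finger_force: 0.0
```

```bash
python3 -c "
from h import *
print(to_tool((.5815,.004,.0865)))"
```

```text
[ 0.0003636  -0.00067508  0.05112667]
```

move_tool:
  segments:
    - [[0.084,0,0,3,0],[0.084,0,0,5.1,0],[0.084,0,0,5.1,0],[0.084,0,0,5.1,0],[0.03,0,0,5.1,0],[0.03,0,0,5.1,0],[0.03,0,0,5.1,0],[0.03,0,0,5.1,0]]

```text
clock: 10.95
tool_pos: [0.5809, 0.0039, 0.0863]
eef_rot: [2.272, 2.169, 0.001]
force: [-0.1, -0.2, 0.2]
opening: 0.0597
finger_force: 0.0
```

move_tool:
  segments:
    - [[0.03,0,0,0,0],[0.03,0,0,0,0],[0.03,0,0,0,0],[0.03,0,0,0,0],[0.03,0,0,0,0],[0.03,0,0,0,0]]

```text
clock: 11.55
tool_pos: [0.5823, 0.0038, 0.0858]
eef_rot: [2.271, 2.168, 0.005]
force: [9.2, -0.2, -6.4]
opening: 0.0355
finger_force: 30.0
```

move_tool:
  segments:
    - [[0.03,0,0,0,0],[0.03,0,0,0,0],[0.087,0,0,0,0],[0.087,0,0,0,0],[0.087,0,0,0,0],[0.087,0,0,-5,0],[0.087,0,0,-6.5,0],[0.087,0,0,-6.5,0]]

```text
clock: 12.35
tool_pos: [0.5824, 0.0041, 0.154]
eef_rot: [2.269, 2.167, 0.006]
force: [-0.8, -0.3, -0.3]
opening: 0.0755
finger_force: 0.0
```

```bash
python3 -c "
from h import *
print(to_tool((.509,-.0235,.15)))"
```

```text
[-0.03098022 -0.07202754  0.00357988]
```

move_tool:
  segments:
    - [[0.087,-1.5,-3.6,0,1.5],[0.087,-3.1,-7.2,0,3],[0.087,-3.1,-7.2,0,4.5],[0.087,-3.1,-7.2,0,6],[0.087,-3.1,-7.2,0,7.5],[0.087,-3.1,-7.2,0,9],[0.087,-3.1,-7.2,0,10.5],[0.087,-3.1,-7.2,0,12]]

```text
clock: 13.15
tool_pos: [0.5067, -0.0239, 0.1499]
eef_rot: [-3.102, -0.498, 0.002]
force: [0.3, -0.3, -0.8]
opening: 0.0871
finger_force: 0.0
```

move_tool:
  segments:
    - [[0.087,0,0,0,1.5],[0.087,0,0,0,3],[0.087,0,0,0,3],[0.087,0,0,0,3]]

```text
clock: 13.55
tool_pos: [0.5069, -0.0238, 0.1502]
eef_rot: [-3.141, -0.046, 0.001]
force: [-0.9, 0.1, 0.7]
opening: 0.0869
finger_force: 0.0
```

Run:
```python
from h import *
import pickle
print(to_tool((.509,-.0235,.086)))
i=camera_info('wrist');im=read_camera('wrist')
crop(im,0,0,512,384,1.5625,'pics/w7.png')
print(proj(i,(.509,-.0235,.128))*1.5625)
```

```text
[ 0.0022068  -0.00019444  0.06418965]
[408.19446359 346.93388647]
```

View pics/w7.png

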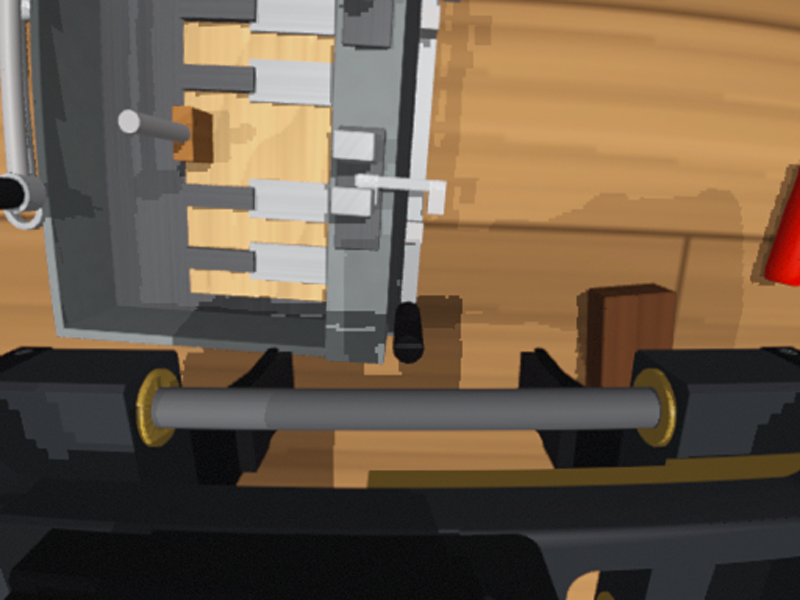

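w7 shows the handle top at (408,346), exactly where predicted, with the square catch squeezed and the lever at rest. Next I descend and grip.

Scaled: 0.002 m is 0.2, 0.062 m is 6.2.

move_tool:
  segments:
    - [[0.087,0.2,0,3,0],[0.087,0.2,0,6.2,0],[0.087,0.2,0,6.2,0],[0.0,0.2,0,6.2,0],[0.0,0.2,0,6.2,0],[0.0,0.2,0,6.2,0],[0.0,0.2,0,6.2,0],[0.0,0.2,0,6.2,0]]

```text
clock: 14.4
tool_pos: [0.5095, -0.0238, 0.0894]
eef_rot: [3.141, 0.039, 0.002]
force: [0.1, -0.2, -0.4]
opening: 0.0549
finger_force: 0.0
```

move_tool:
  segments:
    - [[0,0,0,0,0],[0,0,0,0,0],[0,0,0,0,0],[0,0,0,0,0],[0,0,0,0,0],[0,0,0,0,0]]

```text
clock: 15.0
tool_pos: [0.5092, -0.0243, 0.0887]
eef_rot: [3.141, 0.038, -0.0]
force: [0.4, -1.6, 0.3]
opening: 0.0134
finger_force: 30.0
```

Run:
```python
from h import *
o=probe_bus.get_obs();M=R.from_rotvec(o['eef_rot']);p=o['tool_pos'];h=np.array([.7119,-.0317]);v=p[:2]-h
print(np.hypot(*v))
for a in [.15,.3,.45,.6,.75,.9,1.05,1.2,1.3]:
    c,s=np.cos(a),np.sin(a);q=h+np.array([[c,-s],[s,c]])@v;print(a,M.inv().apply([*(q-p[:2]),0]).round(3))
```

```text
0.20283510777414382
0.15 [0.   0.03 0.  ]
0.3 [0.005 0.06  0.   ]
0.45 [0.015 0.089 0.   ]
0.6 [0.028 0.116 0.   ]
0.75 [0.046 0.141 0.   ]
0.9 [0.067 0.163 0.   ]
1.05 [0.091 0.182 0.   ]
1.2 [0.118 0.197 0.   ]
1.3 [0.136 0.204 0.   ]
```

Scaled: 0.06 m is 6, 0.045 m is 4.5, -0.3 rad is -3.

move_tool:
  segments:
    - [[0,0,1.5,0,-0.7],[0,0,3,0,-1.5],[0,0.2,4.5,0,-2.2],[0,0.5,6,0,-3],[0,0.5,6,0,-3]]

```text
clock: 15.5
tool_pos: [0.5158, -0.0852, 0.0887]
eef_rot: [3.101, 0.506, -0.0]
force: [-2.7, 1.0, 2.7]
opening: 0.0129
finger_force: 30.0
```

Run:
```python
from h import *
o=probe_bus.get_obs();M=R.from_rotvec(o['eef_rot']);p=o['tool_pos'];h=np.array([.7119,-.0317]);v=p[:2]-h
print(np.hypot(*v),np.arctan2(-v[1],-v[0]))
for a in [.15,.3,.45,.6,.75,.9,1]:
    c,s=np.cos(a),np.sin(a);q=h+np.array([[c,-s],[s,c]])@v;print(a,M.inv().apply([*(q-p[:2]),0]).round(3))
```

```text
0.20329706534597702 0.2663157011532835
0.15 [ 0.001  0.03  -0.   ]
0.3 [ 0.006  0.06  -0.   ]
0.45 [ 0.015  0.089 -0.   ]
0.6 [ 0.029  0.117 -0.   ]
0.75 [ 0.047  0.141 -0.   ]
0.9 [ 0.068  0.163 -0.   ]
1 [ 0.084  0.176 -0.   ]
```

move_tool:
  segments:
    - [[0,0.1,3,0,-1.5],[0,0.3,4.5,0,-2.2],[0,0.6,6,0,-3],[0,1.5,8.9,0,-4.5],[0,2.9,11.7,0,-6],[0,4.7,14.1,0,-7.5],[0,6.8,16.3,0,-9],[0,6.8,16.3,0,-9]]

```text
clock: 16.3
tool_pos: [0.633, -0.221, 0.0887]
eef_rot: [2.57, 1.803, -0.004]
force: [-7.4, -9.7, 10.8]
opening: 0.013
finger_force: 30.0
```

Run:
```python
from h import *
def s():
    o=probe_bus.get_obs();v=o['tool_pos'][:2]-[.7119,-.0317];print(o['force'],o['opening'],o['finger_force'],np.hypot(*v),np.arctan2(-v[1],-v[0])+.039)
s()
i=camera_info('wrist');crop(read_camera('wrist'),0,0,512,384,1.5625,'pics/w8.png');s()
```

```text
[-7.41648898 -9.69738619 10.77245076] 0.013025571705253265 29.997854148969054 0.20505881323833744 1.2146862364005164
[-8.52993345 -9.49835181  7.13876371] 0.012978433188893254 29.996888148598373 0.2050233684344002 1.2082117265986796
```

View pics/w8.png

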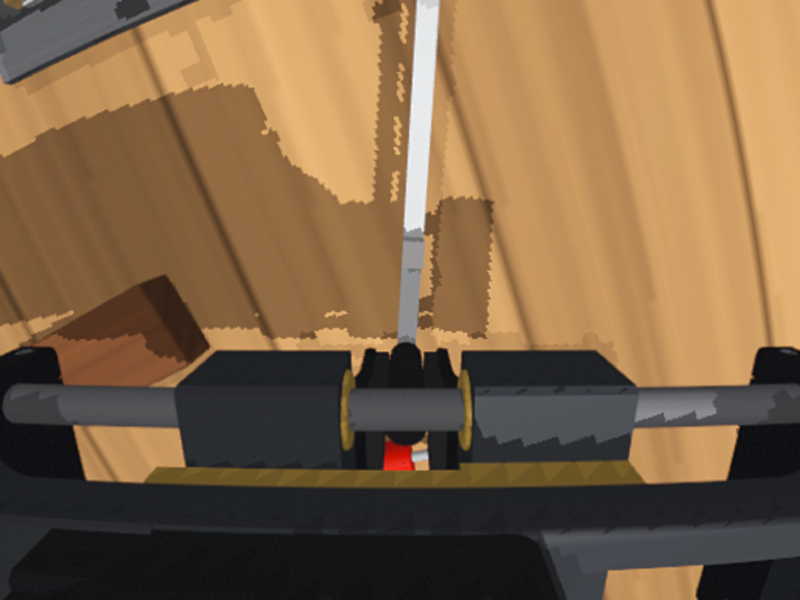

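w8 shows the fingers holding the handle at (405,390), with the gate swung wide to about 1.2 rad and the bystanders untouched. I'll let it settle and hand in.

move_tool:
  segments:
    - [[0,0,0,0,0],[0,0,0,0,0],[0,0,0,0,0],[0,0,0,0,0]]

```text
clock: 16.75
tool_pos: [0.6302, -0.2198, 0.0887]
eef_rot: [2.575, 1.798, -0.008]
force: [-7.4, -9.2, 4.2]
opening: 0.0133
finger_force: 30.0
```

```bash
python3 -c "
from rig import bot, job, probe_bus, read_camera, camera_info
print(job.close_job())"
```

```text
the job is handed in; nothing more can be done
None
```

I handed the job in at 16.8 s with the gate held in the fingers at about 1.2 rad; the lever was swung and released, then the round and square catches squeezed in that order, but no verdict was printed.

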